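# Put the carved keepsakes back on their own display slices

## Robot

A 6-joint arm with a two-finger parallel gripper is mounted at the origin on the work surface. World frame = base frame: x ahead of the robot, y to its left, z up, the work surface at z = 0. Lengths are in mm, angles in rad, forces in N, time in s.
With the tool pointing down it reaches from about 275 to 1000 mm from the base axis. Payload 8.4 kg.
Tool frame: the origin (TCP) lies between the finger pads; the fingertips stand 17 mm ahead of it and the grasp point (between the pads) lies 2 mm behind it; z points along the fingers, y is the direction in which the jaws open and shut (so a half turn about z gives the same grasp; the last joint's range is limited). The gripper opens to 85 mm and grips with 20 to 120 N. Pads are 22 mm wide; open, the fingers measure 114 mm over their backs; the gripper's body (76 mm by 85 mm) begins 54 mm behind the grasp point. The pads swing forward as they close: fully open they stand 13 mm farther back than shut.
Start: joints at [1.18, 0.353, 1.633, -0, 1.155, -0.002], TCP at [236.923, 578.356, 248.281] pointing down, gripper open.
Joint ranges: [-2.63, 2.63], [-0.92, 2.1], [0.06, 2.66], [-1.3, 4.44], [0, 2.69], [-3.02, 3.02]. Speed limits (rad/s): [2.22, 2.22, 2.79, 3.14, 3.14, 3.14].

## Interface

Orientations are given as a unit quaternion [w, x, y, z].
In Python, from plant import r, imaging, workorder gives the robot as it stands. The module is installed in compiled form; this text tells all that it offers.
- The arm moves only by the tool send_rows, never from a script. Its argument "plan" is a list of rows, each a list of 5 numbers: the opening in per cent of the stroke, from 0 (shut) to 100 (fully open), then the shift along the tool's x, y, z in mm, then the turn about the tool's z in rad. A call has 1 to 12 rows; each row shifts and turns the pose as measured when the row begins, along the tool's axes as they then stand; what a row does not reach is not made up. A row lasts 1/10 s, in which the tool goes at most 50 mm and 8.59 degrees, less where a joint would pass 70% of its speed; a pose out of reach is approached as far as the arm can. A call with a gripper value outside its range is refused whole. The fingers move at their own pace and stop on an object; the grip force is fixed at half the most. Time passes only in rows, so rows that do not move let the fingers close. It gives the time, the measured TCP pose, the force and the opening at its end, in the units of the state.
- r.get_state(): the state, without advancing time (a new reading comes with each control period).
- imaging.snapshot(name): name is "scene" or "side" or "wrist"; returns the picture (400x640x3 uint8, red, green, blue); there is no depth.
- imaging.camera_params(name): a dict with "fov_y" (degrees; the focal length in pixels is half the picture's height over the tangent of half this angle, whatever the lens; pixels are square), "cx", "cy" (the principal point, pixels), "camera_from_world" (4x4, takes a point from world to camera coordinates); the wrist camera has in their place "hand_eye" (4x4, takes a point from camera to tool coordinates, whose origin is the TCP and whose axes are the flange's). Camera axes: x right, y down, z forward; pixel columns grow to the right and rows downward; lengths in mm; the calibration is good to about 2 mm. The wrist camera is an equidistant fisheye: a pixel r from the principal point sees the ray r / f radians off the axis. A picture is of the moment at which its call begins: read the wrist's pose just before it. camera_params takes no time and is no camera call.
- workorder.finish_job(): hands the job in, once; it reports no verdict.
The state is a dict: "t": time; "joint_pos": joint angles; "joint_velocities": joint speeds; "effort": joint torques, N m; "ee_pos": TCP position; "tcp_rot": TCP orientation; "ft_force": force on the tool from outside, world axes, zero at the start; "wrist_torque": the same for the moment, N m; "gripper_width": opening from 0.0 (shut) to 1.0 (fully open).
Only numpy, scipy, OpenCV 4.12 (cv2) and the standard library are available. Lean on these libraries where they do the work, as an engineer would, in place of code of your own. Each camera call takes 0.05 s, during which the arm holds its last target. There are 200 camera calls.

## Task

The three freshly oiled wooden figures are standing on each other's log slices. Rearrange them so that each stands upright in the middle of the slice whose round patch has the same colour as the figure's base, fully on the patch, using the slice with the grey felt patch as the parking place on the way. Never let a figure touch the bench or fall over, and do not disturb the oil jar, the brush or the bowl.

Things in the scene. Friction and masses are not known exactly. Their poses are not given: they have to be found in the camera images.
- tower: Loose carved tower house of light wood with small dark windows, 88 mm high: blue base, above it a square shaft 34 x 34 mm from 10 to 78 mm above the origin, sides along its x and y axes, then a blue roof 30 x 30 mm. Round base 50 mm across, 10 mm thick. Origin: centre of its underside; z up. Weight 50-130 g.
- dome: Loose carved round watchtower of light wood, 90 mm high: red base, above it a plain cylinder 34 mm in diameter from 10 to 74 mm above the origin (with two thin dark painted rings), then a red dome. Round base 50 mm across, 10 mm thick. Origin: centre of its underside; z up. Weight 50-130 g.
- camel: Loose flat cut-out camel of light wood, 91 mm high: green base, legs 10-38 mm above the origin, trunk 38-66 mm, green hump to 81 mm, head to 91 mm. Flat-sided, 20 mm thick along its y axis: grip across that at the trunk (44 mm long, over the origin). Nose points to +x, 41 mm out. Round base 50 mm across, 10 mm thick. Origin: centre of its underside; z up. Weight 50-130 g.
- stand_blue: Slice for the tower house. Fixed to the bench, never moves: a log slice 110 mm across and 22 mm high with dark bark round the edge and a flat top of light wood, in whose middle is a round patch 76 mm across, level with the top, painted blue. Origin: centre of its underside on the bench (z = 0), so its flat top is 22 mm above the origin; its yaw means nothing.
- stand_red: Slice for the round watchtower. Fixed to the bench, never moves: a log slice 110 mm across and 22 mm high with dark bark round the edge and a flat top of light wood, in whose middle is a round patch 76 mm across, level with the top, painted red. Origin: centre of its underside on the bench (z = 0), so its flat top is 22 mm above the origin; its yaw means nothing.
- stand_green: Slice for the camel. Fixed to the bench, never moves: a log slice 110 mm across and 22 mm high with dark bark round the edge and a flat top of light wood, in whose middle is a round patch 76 mm across, level with the top, painted green. Origin: centre of its underside on the bench (z = 0), so its flat top is 22 mm above the origin; its yaw means nothing.
- stand_grey: The parking place, empty at the start and at the end. Fixed to the bench, never moves: a log slice 110 mm across and 22 mm high with dark bark round the edge and a flat top of light wood, in whose middle is a round patch 76 mm across, level with the top, of grey felt. Origin: centre of its underside on the bench (z = 0), so its flat top is 22 mm above the origin; its yaw means nothing.
- oil_jar: Bystander: loose closed amber jar with black lid, 54 mm across, 75 mm high, standing. Origin: centre of its underside.
- brush: Bystander: loose brush about 170 mm long lying on the bench along its own x axis. Origin: on the bench about its middle.
- bowl: Bystander: loose white bowl, 90 mm across, 40 mm high. Origin: centre of its underside.
Not all that is in view belongs to the job. What is shaped like the camel but yellow is not meant. What is shaped like the tower but purple is not meant.

How it is judged (in metres and radians):
On the way:
1. one of the figures stands on the grey felt slice (((horizontal distance between tower and stand_grey below 0.035 m and z of tower in the frame of stand_grey below 0.027 m and angle between tower's own z axis and vertical below 0.15 rad) or (horizontal distance between dome and stand_grey below 0.035 m and z of dome in the frame of stand_grey below 0.027 m and angle between dome's own z axis and vertical below 0.15 rad) or (horizontal distance between camel and stand_grey below 0.035 m and z of camel in the frame of stand_grey below 0.027 m and angle between camel's own z axis and vertical below 0.15 rad))), for 0.2 s.
At the end, for the whole second after the job is handed in: The tower house stands on the blue slice, the round watchtower on the red one and the camel on the green one, each upright (tilt below 0.1 rad), resting on the slice's top (within 4 mm), within 13 mm of the centre of the patch, released and at rest (horizontal distance between tower and stand_blue below 0.013 m and z of tower in the frame of stand_blue between 0.018 and 0.026 m and angle between each of tower, dome, camel's own z axis and vertical below 0.1 rad and linear speed of each of tower, dome, camel below 0.02 m/s and angular speed of each of tower, dome, camel below 0.2 rad/s and horizontal distance between dome and stand_red below 0.013 m and z of dome in the frame of stand_red between 0.018 and 0.026 m and horizontal distance between camel and stand_green below 0.013 m and z of camel in the frame of stand_green between 0.018 and 0.026 m); the robot touches nothing.
It fails at once if a figure touches the bench (its base less than 12 mm above it) (height (world z) of any of tower, dome, camel below 0.012 m).
It fails at once if a figure is knocked over (tilted more than 0.9 rad) (angle between any of tower, dome, camel's own z axis and vertical above 0.9 rad).
It fails at once if the oil jar, the brush or the bowl is moved more than 20 mm (distance of any of oil_jar, brush, bowl from where it was at the start of the episode above 0.02 m).
It also fails if it takes over 99 s, if anything falls off the work surface, if the arm or the gripper's body presses on something with over 40 N, if the wrist force passes 120 N, or if a joint passes its speed limit or range.

## Working session

There is one attempt and no reset: what is moved stays moved. The work goes in short steps, Python scripts to look and compute and a tool call to move; the robot and the scene stay as the last step left them, time stands still between calls to the robot, and variables do not carry over. Pictures are saved under pics/ and viewed, about 12 in all and at most 16, crops included, and the job is handed in when it is done.

Besides the shell and the picture viewer there is one more tool, called by a JSON object that holds its "name" and its "arguments". send_rows: Moves the arm, as the interface text tells. Its arguments: {"type":"object","properties":{"plan":{"type":"array"}},"required":["plan"]}

```bash
mkdir -p pics
python3 - <<'E'
from plant import r, imaging, workorder
import cv2
print(r.get_state())
for n in ["scene","side","wrist"]:
    im=imaging.snapshot(n); cv2.imwrite(f"pics/{n}0.png",im[:,:,::-1]); print(n,imaging.camera_params(n))
E
```

```text
{'t': 0.0, 'joint_pos': array([ 1.17960115e+00,  3.53646562e-01,  1.63413422e+00,  3.78633397e-05,
        1.15517179e+00, -2.38927198e-03]), 'joint_velocities': array([-0.00027576,  0.00049112, -0.00073939,  0.00093689, -0.00051922,
       -0.00085353]), 'effort': array([-7.51951611e-04, -6.05238175e+01, -3.42074883e+01, -9.03895830e-05,
        9.32738709e-03, -3.56980280e-06]), 'ee_pos': array([236.74163795, 577.94847396, 247.56260899]), 'tcp_rot': array([-1.49929003e-04,  1.93188234e-01,  9.81161477e-01, -6.63448836e-04]), 'ft_force': array([ 0.07770081, -0.47066661,  0.38567725]), 'wrist_torque': array([-0.00118425,  0.03174635, -0.0041095 ]), 'gripper_width': 0.9982241353872581}
scene {'fov_y': 46.97397419753572, 'cx': 313.2110974638081, 'cy': 199.83991524623795, 'camera_from_world': array([[-8.58881441e-01,  5.12039919e-01,  1.17384772e-02,
         5.05788081e+02],
       [ 3.43248583e-01,  5.92463542e-01, -7.28812296e-01,
        -1.56034509e+02],
       [-3.80135609e-01, -6.21934139e-01, -6.84612917e-01,
         1.33893549e+03],
       [ 0.00000000e+00,  0.00000000e+00,  0
[... 230 characters left out ...]
02],
       [-3.42033104e-01, -6.24643448e-01, -7.02021309e-01,
         2.23266531e+02],
       [ 3.56362247e-01,  6.05049473e-01, -7.11983907e-01,
         9.33833300e+02],
       [ 0.00000000e+00,  0.00000000e+00,  0.00000000e+00,
         1.00000000e+00]])}
wrist {'fov_y': 65.70646984690485, 'cx': 321.7539021727069, 'cy': 203.3316186579165, 'hand_eye': array([[-2.93396255e-04, -9.46472236e-01, -3.22785099e-01,
         8.29852206e+01],
       [ 9.99999877e-01, -4.06946736e-04,  2.84299270e-04,
        -7.45417281e-01],
       [-4.00437708e-04, -3.22784976e-01,  9.46472239e-01,
        -1.26222961e+02],
       [ 0.00000000e+00,  0.00000000e+00,  0.00000000e+00,
         1.00000000e+00]])}
```

View pics/scene0.png

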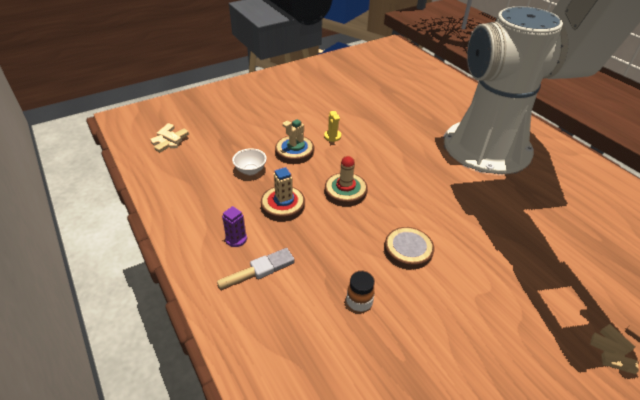

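View pics/side0.png

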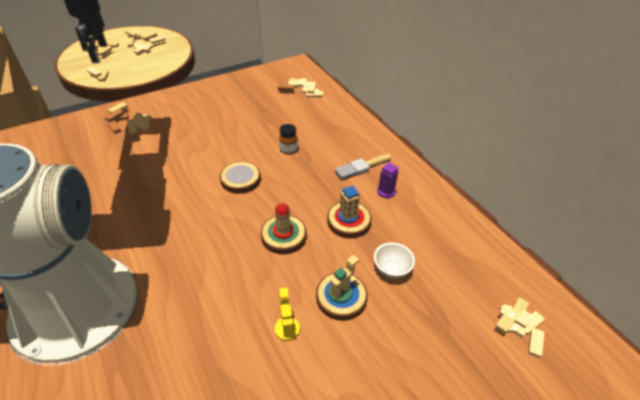

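View pics/wrist0.png

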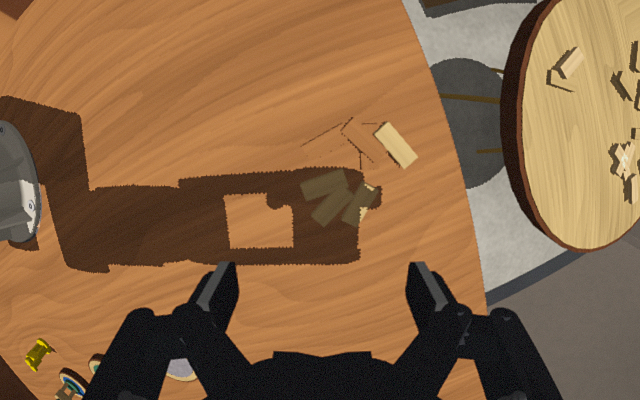

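Scene picture: the camel stands on the blue slice (295,148), the tower on red (283,202) and the dome on green (346,188). Grey is empty at (409,247). 

Candidates:
- **Camel:** (295,140) has light wood and a green hump, so it fits. The yellow one at (333,127) is a decoy.
- **Tower:** (283,187) has light wood and a blue roof, so it fits. The purple one at (234,226) is a decoy.

Bowl (250,162), jar (361,291), brush (257,268).

```bash
cat > h.py <<'E'
import numpy as np, cv2
from scipy.spatial.transform import Rotation as R
from scipy.optimize import least_squares
def Rq(q): return R.from_quat([q[1],q[2],q[3],q[0]]).as_matrix()
def rays(p,uv,state=None):
    """camera origin and unit-ish world rays for pixels uv"""
    uv=np.atleast_2d(uv).astype(float); f=200/np.tan(np.radians(p['fov_y'])/2)
    d=(uv-[p['cx'],p['cy']])/f
    if state is None:
        M=np.linalg.inv(p['camera_from_world']); D=np.c_[d,np.ones(len(d))]
    else:
        th=np.linalg.norm(d,axis=1); s=np.sinc(th/np.pi); D=np.c_[d*s[:,None],np.cos(th)]
        T=np.eye(4); T[:3,:3]=Rq(state['tcp_rot']); T[:3,3]=state['ee_pos']; M=T@p['hand_eye']
    return M[:3,3], D@M[:3,:3].T
def cast(p,uv,z,state=None):
    o,D=rays(p,uv,state); return o+D*((z-o[2])/D[:,2])[:,None]
def fitc(P,rad):
    P=P[:,:2]; c0=(P.max(0)+P.min(0))/2
    s=least_squares(lambda c:np.hypot(*(P-c).T)-rad,c0,loss='soft_l1',f_scale=2); return s.x,np.sqrt(np.mean(s.fun**2))
def mask(im,col):
    h,s,v=[c.astype(int) for c in cv2.split(cv2.cvtColor(im,cv2.COLOR_RGB2HSV))]
    if col=='red': m=((h<6)|(h>172))&(s>140)&(v>60)
    if col=='blue': m=(h>95)&(h<125)&(s>90)&(v>40)
    if col=='green': m=(h>45)&(h<95)&(s>50)&(v>30)
    return (m*255).astype(np.uint8)
E
python3 - <<'E'
from h import *
from plant import imaging
for n,pts in dict(scene=dict(blue=(295,148),red=(283,202),green=(346,188),grey=(409,246),ycam=(333,134),purp=(235,238),bowl=(250,162),jar=(360,303),br1=(220,284),br2=(292,256)),side=dict(blue=(342,294),red=(349,217),green=(284,233),grey=(240,176),bowl=(394,262),jar=(289,147),ycam=(287,328),purp=(387,190))).items():
    p=imaging.camera_params(n)
    for k,v in pts.items(): print(n,k,cast(p,v,22 if k in('blue','red','green','grey') else 5)[0].round())
im=cv2.imread('pics/scene0.png')[110:270,200:440]; cv2.imwrite('pics/crop1.png',cv2.resize(im,None,fx=3.3,fy=3.3,interpolation=cv2.INTER_CUBIC))
E
```

```text
scene blue [ 502. -245.   22.]
scene red [634. -68.  22.]
scene green [472. -34.  22.]
scene grey [459. 198.  22.]
scene ycam [ 360. -269.    5.]
scene purp [779. -33.   5.]
scene bowl [ 630. -271.    5.]
scene jar [632. 257.   5.]
scene br1 [858.  70.   5.]
scene br2 [691.  80.   5.]
side blue [ 497. -262.   22.]
side red [628. -84.  22.]
side green [465. -53.  22.]
side grey [451. 181.  22.]
side bowl [ 653. -239.    5.]
side jar [631. 248.   5.]
side ycam [ 364. -267.    5.]
side purp [778. -39.   5.]
```

View pics/crop1.png

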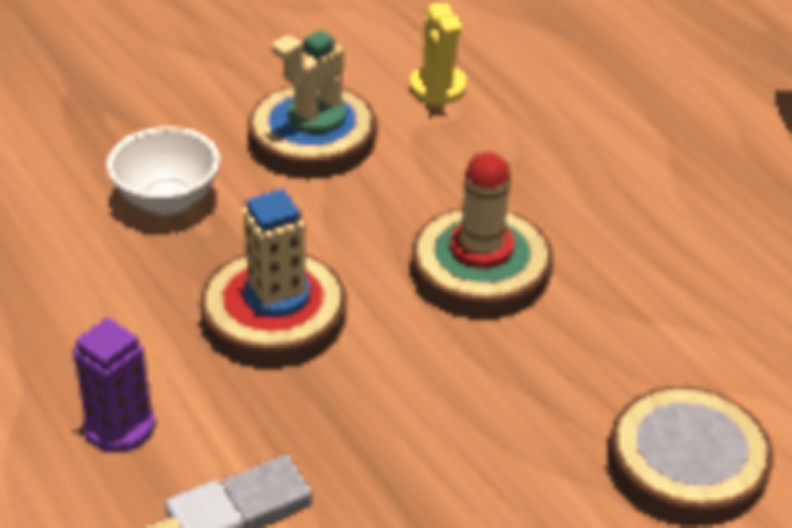

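Crop confirms it: the wooden camel with green hump and base is on blue, the wooden tower with blue roof and base is on red, and the red dome is on green. The yellow camel and purple tower are decoys. Next I fly the wrist camera over the slices.

{"name": "send_rows", "arguments": {"plan": [[100,-33,-33,-7,0],[100,-33,-33,-7,0],[100,-33,-33,-7,0],[100,-33,-33,-7,0],[100,-33,-33,-7,0],[100,-33,-33,-7,0],[100,-33,-33,-7,0],[100,-33,-33,-7,0],[100,-33,-33,-7,0],[100,-33,-33,-7,0],[100,-33,-33,-7,0],[100,-33,-33,-7,0]]}}

```text
t: 1.35
ee_pos: [457.2, 46.6, 332.5]
tcp_rot: [-0.0, 0.188, 0.982, -0.001]
ft_force: [1.1, 0.7, -0.2]
gripper_width: 0.996
```

{"name": "send_rows", "arguments": {"plan": [[100,-33,-33,-4,0],[100,-33,-33,-4,0],[100,-33,-33,-4,0],[100,-33,-33,-4,0],[100,0,0,0,0],[100,0,0,0,0],[100,0,0,0,0]]}}

```text
t: 2.05
ee_pos: [533.2, -138.4, 349.4]
tcp_rot: [0.001, 0.192, 0.981, -0.001]
ft_force: [0.5, -0.0, 0.6]
gripper_width: 1.0
```

Run:
```python
from h import *
from plant import r,imaging
import pickle
s=r.get_state(); im=imaging.snapshot('wrist'); pickle.dump((s,im),open('w1.pkl','wb'))
print(s['ee_pos'],s['tcp_rot'],s['joint_pos'])
cv2.imwrite('pics/w1.png',im[:,:,::-1])
```

```text
[ 533.22240047 -138.38188468  349.44216566] [ 5.23628008e-04  1.92059818e-01  9.81382199e-01 -1.31622533e-03] [-0.25512618  0.15295609  1.67075585 -0.0026477   1.31667356 -1.43873681]
```

View pics/w1.png

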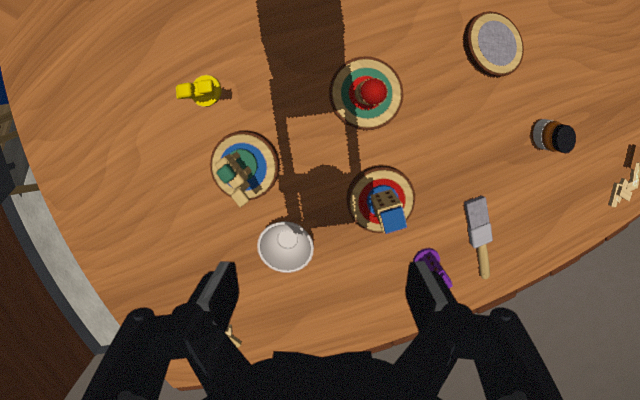

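Wrist view: the yellow camel decoy is at (203,90), camel on blue (245,165), dome on green (367,92), tower on red (382,200), grey at (494,43), and bowl (286,246). Next I measure the circles.

```bash
cat >> h.py <<'E'
def ring(m,p,s,z,rad,c0,lo=None):
    """fit circle of known radius to outer edge points of mask m cast on plane z, near c0"""
    cs,_=cv2.findContours(m,cv2.RETR_EXTERNAL,cv2.CHAIN_APPROX_NONE)
    P=cast(p,np.vstack(cs)[:,0],z,s)[:,:2]; c=np.array(c0,float); tol=18
    for tol in (18,12,8,5,4,3,3):
        e=np.hypot(*(P-c).T)-rad; Q=P[abs(e)<tol]
        if len(Q)<8: return c,99,0,0
        c,rm=fitc(Q,rad)
    a=np.arctan2(*(Q-c).T[::-1]); return c.round(1),round(float(rm),2),len(Q),len(set((a//0.35).astype(int)))
E
python3 - <<'E'
from h import *
from plant import imaging
import pickle
s,im=pickle.load(open('w1.pkl','rb')); p=imaging.camera_params('wrist')
S=dict(blue=(245,165),green=(367,92),red=(382,200),grey=(494,43)); base=dict(blue='green',green='red',red='blue')
hsv=cv2.cvtColor(im,cv2.COLOR_RGB2HSV); H,Sa,V=[c.astype(int) for c in cv2.split(hsv)]
grey=((Sa<60)&(V>90)&(V<210)).astype(np.uint8)*255
tiles=[]
for k,(u,v) in S.items():
    roi=np.zeros((400,640),np.uint8); cv2.circle(roi,(u,v),36,255,-1)
    m=(grey if k=='grey' else mask(im,k))&roi
    c0=cast(p,(u,v),22,s)[0,:2]
    print(k,'patch',c0.round(),ring(m,p,s,22,38,c0))
    wood=((H>12)&(H<28)&(V>150)&(Sa<140)).astype(np.uint8)*255&roi
    for rr in (50,52,55): print('   wood',rr,ring(wood,p,s,22,rr,c0))
    if k in base:
        print('   base',ring(mask(im,base[k])&roi,p,s,32,25,c0))
        tiles.append(cv2.resize(im[v-38:v+38,u-38:u+38],(380,380),interpolation=cv2.INTER_CUBIC)[:,:260*2])
cv2.imwrite('pics/t1.png',cv2.resize(np.hstack(tiles),(800,267))[:,:,::-1])
E
```

```text
blue patch [ 498. -252.] (array([ 499.6, -259.2]), 1.21, 85, 12)
   wood 50 (array([ 499.4, -257.1]), 0.78, 171, 18)
   wood 52 (array([ 501.3, -258.8]), 1.47, 131, 15)
   wood 55 (array([ 502.1, -251.2]), 1.26, 88, 8)
   base (array([ 495.1, -256.5]), 1.13, 62, 13)
green patch [467. -42.] (array([467.4, -43.2]), 1.49, 144, 18)
   wood 50 (array([467.6, -43.5]), 0.68, 137, 13)
   wood 52 (array([467.7, -46.3]), 1.33, 109, 11)
   wood 55 (array([466.6, -49.6]), 1.33, 75, 8)
   base (array([467. , -43.5]), 1.31, 92, 18)
red patch [630. -78.] (array([633.7, -78.9]), 1.47, 92, 14)
   wood 50 (array([632. , -78.7]), 1.18, 112, 15)
   wood 52 (array([633.1, -81.5]), 1.07, 83, 10)
   wood 55 (array([634.2, -84.7]), 1.38, 69, 7)
   base (array([629. , -77.9]), 1.51, 79, 15)
grey patch [454. 187.] (array([454.7, 194. ]), 1.13, 115, 18)
   wood 50 (array([454.6, 193.7]), 0.92, 156, 18)
   wood 52 (array([456. , 196.7]), 1.41, 84, 12)
   wood 55 (array([455. , 200.3]), 1.24, 62, 7)
```

View pics/t1.png

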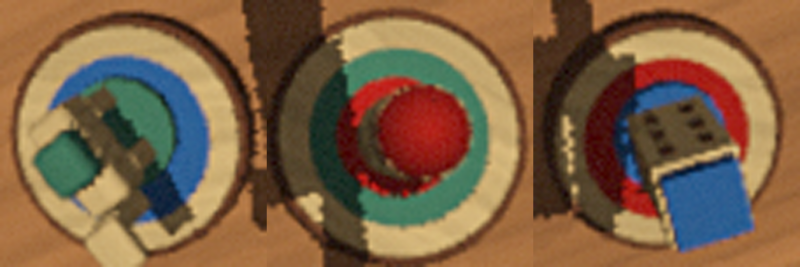

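Run:
```python
from h import *
from plant import imaging
import pickle
s,im=pickle.load(open('w1.pkl','rb')); p=imaging.camera_params('wrist')
Rm=Rq(s['tcp_rot']); print('toolx',Rm[:,0].round(3),'tooly',Rm[:,1].round(3))
def blob(col,uv,rad,vmin=0):
    roi=np.zeros((400,640),np.uint8); cv2.circle(roi,uv,rad,255,-1)
    m=mask(im,col)&roi&((im.max(2)>vmin)*255).astype(np.uint8)
    n,l,st,c=cv2.connectedComponentsWithStats(m); return max(((l==i) for i in range(1,n)),key=lambda a:a.sum())
b=blob('red',(374,91),14); vu=np.argwhere(b)[:,::-1]
print('dome px',vu.mean(0),'world',cast(p,(vu.min(0)+vu.max(0))/2,96,s)[0].round(1), b.sum())
b=blob('blue',(392,219),16); 
for z in (110,105):
    q=cast(p,np.argwhere(b)[:,::-1],z,s)[:,:2].astype(np.float32); print('roof',z,cv2.minAreaRect(q),b.sum())
b=blob('green',(226,172),10); 
q=cast(p,np.argwhere(b)[:,::-1],103,s)[:,:2].astype(np.float32); print('hump',cv2.minAreaRect(q),b.sum())
# head: light wood blob around tile (115,245) -> px
u=245-38+115/3.51; v=165-38+245/3.51; print('head',u,v,cast(p,(u,v),110,s)[0].round(1))
```

```text
toolx [-0.926  0.377 -0.002] tooly [ 0.377  0.926 -0.002]
dome px [373.22796935  91.10536398] world [466.7 -45.   96. ] 522
roof 110 ((627.2595825195312, -77.80656433105469), (29.331090927124023, 31.201040267944336), 86.75907897949219) 473
roof 105 ((629.6019287109375, -77.4012451171875), (29.732295989990234, 31.627779006958008), 86.75906372070312) 473
hump ((490.47576904296875, -254.47132873535156), (19.805864334106445, 20.627805709838867), 13.376208305358887) 220
head 239.76353276353277 196.8005698005698 [ 524.5 -248.5  110. ]
```

{"name": "send_rows", "arguments": {"plan": [[100,24,16,30,0],[100,24,16,30,0],[100,24,16,30,0],[100,24,15,30,0],[100,0,0,0,0],[100,0,0,0,0]]}}

```text
t: 2.7
ee_pos: [463.5, -35.0, 226.4]
tcp_rot: [0.002, 0.188, 0.982, -0.001]
ft_force: [-0.4, -0.9, -0.0]
gripper_width: 1.002
```

```bash
cat >> h.py <<'E'
def delta(s,target,yang=None):
    """tool-frame shift to target; turn to bring tool y to world angle yang (deg, mod 180)"""
    M=Rq(s['tcp_rot']); d=M.T@(np.array(target)-s['ee_pos']); a=np.degrees(np.arctan2(M[1,1],M[0,1]))
    t=0 if yang is None else -np.radians((yang-a+90)%180-90)
    print('ee',s['ee_pos'].round(1),'y-angle',a.round(1),'shift',d.round(1),'turn',round(float(t),3),'tilt',M[:2,2].round(3),'j6',s['joint_pos'][5].round(2),'t',s['t'])
E
python3 - <<'E'
from h import *
from plant import r
delta(r.get_state(),(467,-44,70))
E
```

```text
ee [463.5 -35.  226.4] y-angle 68.4 shift [ -5.9  -6.9 156.5] turn 0.0 tilt [ 0.004 -0.003] j6 -1.27 t 2.7
```

{"name": "send_rows", "arguments": {"plan": [[100,-6,-7,20,0],[100,0,0,40,0],[100,0,0,40,0],[100,0,0,0,0],[100,0,0,0,0]]}}

```text
t: 3.2
ee_pos: [475.1, -44.6, 131.3]
tcp_rot: [0.009, 0.186, 0.983, -0.001]
ft_force: [0.4, -0.4, -0.2]
gripper_width: 1.001
```

Run:
```python
from h import *
from plant import r
delta(r.get_state(),(467,-44,70))
```

```text
ee [475.1 -44.6 131.3] y-angle 68.6 shift [ 8.9 -2.6 61.2] turn 0.0 tilt [ 0.018 -0.005] j6 -1.29 t 3.2
```

{"name": "send_rows", "arguments": {"plan": [[100,8,-2,0,0],[100,0,0,0,0],[100,0,0,30,0],[100,0,0,30,0],[100,0,0,0,0],[100,0,0,0,0]]}}

```text
t: 3.8
ee_pos: [475.1, -44.6, 80.6]
tcp_rot: [0.018, 0.186, 0.982, 0.0]
ft_force: [1.4, 0.0, -0.4]
gripper_width: 1.0
```

Run:
```python
from h import *
from plant import r,imaging
s=r.get_state();delta(s,(467,-44,70)); print(s['joint_velocities'].round(3))
s=r.get_state();delta(s,(467,-44,70))
cv2.imwrite('pics/w2.png',imaging.snapshot('wrist')[:,:,::-1])
```

```text
ee [475.1 -44.6  80.6] y-angle 68.6 shift [ 8.1 -2.5 10.3] turn 0.0 tilt [ 0.035 -0.006] j6 -1.29 t 3.8
[-0.002  0.001  0.006 -0.001  0.    -0.001]
ee [475.1 -44.6  80.6] y-angle 68.6 shift [ 8.1 -2.5 10.3] turn 0.0 tilt [ 0.035 -0.006] j6 -1.29 t 3.8
```

View pics/w2.png

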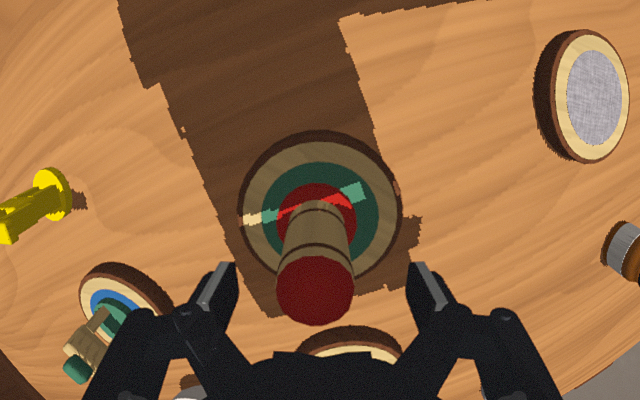

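Wrist view: the dome stands centred between the open fingers (315,290), but the tool has a slight tilt (0.035 rad) that I need to understand first.

Run:
```python
from plant import r
s=r.get_state(); q=s['joint_pos']; print(q.round(4), s['joint_velocities'].round(4), s['effort'].round(2), q[1]+q[2]+q[4]-3.14159)
```

```text
[-0.0946  0.3571  2.1004 -0.0049  0.6485 -1.288 ] [ 0.0011 -0.0082  0.0012 -0.0011 -0.0034  0.0006] [-0.000e+00 -4.751e+01 -2.157e+01 -1.000e-02 -2.900e-01  0.000e+00] -0.03566039552967215
```

{"name": "send_rows", "arguments": {"plan": [[100,8,-2,0,0],[100,0,0,0,0]]}}

```text
t: 4.05
ee_pos: [467.5, -43.5, 82.9]
tcp_rot: [0.019, 0.186, 0.982, 0.0]
ft_force: [0.2, -0.4, 0.3]
gripper_width: 0.999
```

Run:
```python
from h import *
from plant import r
s=r.get_state(); q=s['joint_pos']; print(q.round(4), s['effort'].round(2), q[1]+q[2]+q[4]-3.14159); delta(s,(467,-44,70))
```

```text
[-0.094   0.3428  2.1172 -0.005   0.6428 -1.2872] [ 0.000e+00 -4.708e+01 -2.184e+01 -1.000e-02 -3.800e-01  1.000e-02] -0.03877903498529678
ee [467.5 -43.5  82.9] y-angle 68.6 shift [ 0.8 -0.7 12.9] turn 0.0 tilt [ 0.038 -0.007] j6 -1.29 t 4.05
```

{"name": "send_rows", "arguments": {"plan": [[100,0,0,4,0],[100,0,0,4,0],[100,0,0,4,0]]}}

```text
t: 4.35
ee_pos: [469.2, -43.7, 72.3]
tcp_rot: [0.022, 0.186, 0.982, 0.001]
ft_force: [-0.6, 0.5, -0.1]
gripper_width: 0.998
```

Run:
```python
from h import *
from plant import r
s=r.get_state(); q=s['joint_pos']; print(q.round(4), q[1]+q[2]+q[4]-3.14159); delta(s,(467,-44,70))
```

```text
[-0.094   0.3635  2.1218 -0.0052  0.6134 -1.2871] -0.04296152817273624
ee [469.2 -43.7  72.3] y-angle 68.6 shift [ 2.1 -1.1  2.2] turn 0.0 tilt [ 0.042 -0.007] j6 -1.29 t 4.35
```

{"name": "send_rows", "arguments": {"plan": [[100,2,-1,0,0],[0,0,0,0,0],[0,0,0,0,0],[0,0,0,0,0],[0,0,0,0,0],[0,0,0,0,0],[0,0,0,0,0]]}}

```text
t: 5.05
ee_pos: [466.5, -44.0, 71.5]
tcp_rot: [0.021, 0.186, 0.982, 0.0]
ft_force: [-0.8, -0.6, -0.9]
gripper_width: 0.382
```

Run:
```python
from h import *
from plant import r
delta(r.get_state(),(455,194,74))
```

```text
ee [466.5 -44.   71.5] y-angle 68.6 shift [ 97.4 217.4  -4.6] turn 0.0 tilt [ 0.041 -0.007] j6 -1.29 t 5.05
```

{"name": "send_rows", "arguments": {"plan": [[0,0,0,-20,0],[0,0,0,-25,0],[0,0,0,0,0],[0,0,0,0,0]]}}

```text
t: 5.45
ee_pos: [463.9, -43.6, 116.8]
tcp_rot: [0.02, 0.186, 0.982, 0.0]
ft_force: [-0.2, 0.2, -1.5]
gripper_width: 0.385
```

Run:
```python
from h import *
from plant import r
s=r.get_state();delta(s,(455,194,74)); print(s['gripper_width'])
```

```text
ee [463.9 -43.6 116.8] y-angle 68.6 shift [ 96.6 217.6  40.8] turn 0.0 tilt [ 0.039 -0.007] j6 -1.29 t 5.45
0.3849731009133879
```

{"name": "send_rows", "arguments": {"plan": [[0,14,33,0,0],[0,15,35,0,0],[0,15,35,0,0],[0,15,35,0,0],[0,15,35,0,0],[0,10,20,0,0],[0,0,0,0,0],[0,0,0,0,0]]}}

```text
t: 6.25
ee_pos: [454.3, 173.1, 108.1]
tcp_rot: [0.018, 0.187, 0.982, -0.001]
ft_force: [0.1, -0.3, -0.7]
gripper_width: 0.385
```

Run:
```python
from h import *
from plant import r
s=r.get_state();delta(s,(455,194,74)); print(s['gripper_width'])
```

```text
ee [454.3 173.1 108.1] y-angle 68.5 shift [ 8.2 19.6 33.9] turn 0.0 tilt [ 0.034 -0.009] j6 -0.8 t 6.25
0.38518944589031057
```

{"name": "send_rows", "arguments": {"plan": [[0,8,19,0,0],[0,0,0,0,0],[0,0,0,10,0],[0,0,0,10,0],[0,0,0,0,0],[0,0,0,0,0]]}}

```text
t: 6.85
ee_pos: [453.2, 187.8, 83.5]
tcp_rot: [0.016, 0.189, 0.982, -0.003]
ft_force: [0.3, 0.8, -0.7]
gripper_width: 0.384
```

Run:
```python
from h import *
from plant import r
s=r.get_state();delta(s,(455,194,72.5)); print(s['gripper_width'])
```

```text
ee [453.2 187.8  83.5] y-angle 68.2 shift [ 1.   6.5 11. ] turn 0.0 tilt [ 0.029 -0.012] j6 -0.76 t 6.85
0.38390035113539545
```

{"name": "send_rows", "arguments": {"plan": [[0,1,6,4,0],[0,0,0,3,0],[0,0,0,3,0],[0,0,0,0,0]]}}

```text
t: 7.25
ee_pos: [455.2, 193.6, 72.8]
tcp_rot: [0.016, 0.189, 0.982, -0.003]
ft_force: [0.6, 0.5, -0.9]
gripper_width: 0.389
```

Run:
```python
from h import *
from plant import r
s=r.get_state();delta(s,(455,194,72.5)); print(s['gripper_width'],s['ft_force'])
```

```text
ee [455.2 193.6  72.8] y-angle 68.2 shift [0.3 0.3 0.3] turn 0.0 tilt [ 0.03  -0.012] j6 -0.75 t 7.25
0.38901704623658034 [ 0.60281209  0.53476234 -0.91929957]
```

{"name": "send_rows", "arguments": {"plan": [[0,0,0,1.5,0],[0,0,0,0,0],[50,0,0,0,0],[80,0,0,0,0],[80,0,0,0,0],[80,0,0,0,0],[80,0,0,-20,0],[80,0,0,-40,0],[80,0,0,-40,0],[80,0,0,-40,0]]}}

```text
t: 8.25
ee_pos: [447.8, 194.0, 210.6]
tcp_rot: [0.011, 0.189, 0.982, -0.006]
ft_force: [0.9, -0.2, -0.9]
gripper_width: 0.799
```

Run:
```python
from h import *
from plant import r,imaging
import pickle
s=r.get_state();delta(s,(560,-230,330),102); print(s['gripper_width'],s['ft_force'])
im=imaging.snapshot('wrist'); cv2.imwrite('pics/w3.png',im[:,:,::-1]);pickle.dump((s,im),open('w3.pkl','wb'))
```

```text
ee [447.8 194.  210.6] y-angle 68.2 shift [-264.4 -352.9 -110.3] turn -0.59 tilt [ 0.02  -0.016] j6 -0.75 t 8.25
0.7989088796454148 [ 0.92109773 -0.20664516 -0.9351818 ]
```

View pics/w3.png

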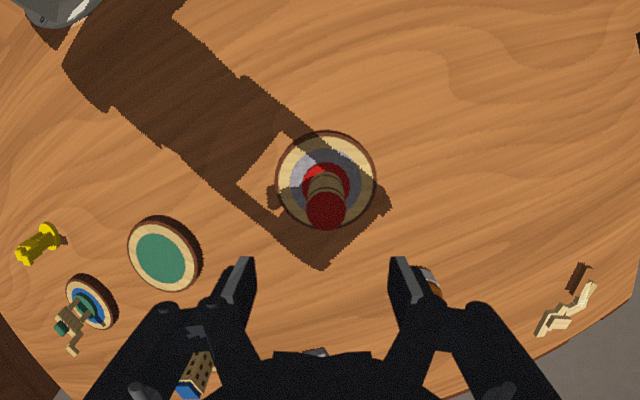

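Wrist view: the dome stands upright on the grey slice (326,185), near its centre, and the green slice (164,258) is free. Now the camel.

{"name": "send_rows", "arguments": {"plan": [[70,-28,-35,-4,0],[70,-28,-35,-4,0],[70,-28,-35,-4,0],[70,-28,-35,-4,0],[70,-28,-35,-4,0],[70,-28,-35,-4,0],[70,-28,-35,-4,0],[70,-28,-35,-4,0],[70,-28,-35,-4,0],[70,-28,-35,-4,0],[70,0,0,0,-0.14],[70,0,0,0,-0.14]]}}

```text
t: 9.5
ee_pos: [587.2, -250.1, 270.0]
tcp_rot: [0.02, 0.045, 0.999, -0.005]
ft_force: [0.1, 0.2, 0.3]
gripper_width: 0.702
```

{"name": "send_rows", "arguments": {"plan": [[70,0,0,0,-0.14],[70,0,0,0,-0.14],[70,0,0,0,0],[70,0,0,0,0]]}}

```text
t: 9.9
ee_pos: [586.7, -251.6, 268.1]
tcp_rot: [0.019, -0.099, 0.995, -0.007]
ft_force: [-0.3, 0.4, 0.4]
gripper_width: 0.697
```

Run:
```python
from h import *
from plant import r,imaging
import pickle
s=r.get_state();delta(s,(576,-239,250),102)
im=imaging.snapshot('wrist'); pickle.dump((s,im),open('w4.pkl','wb'))
p=imaging.camera_params('wrist')
cv2.imwrite('pics/w4.png',cv2.resize(im[30:290,190:450],(780,780))[:600,:,::-1])
```

```text
ee [ 586.7 -251.6  268.1] y-angle 101.3 shift [ 8.7 14.8 17.5] turn -0.012 tilt [ 0.038 -0.011] j6 -2.18 t 9.9
```

View pics/w4.png

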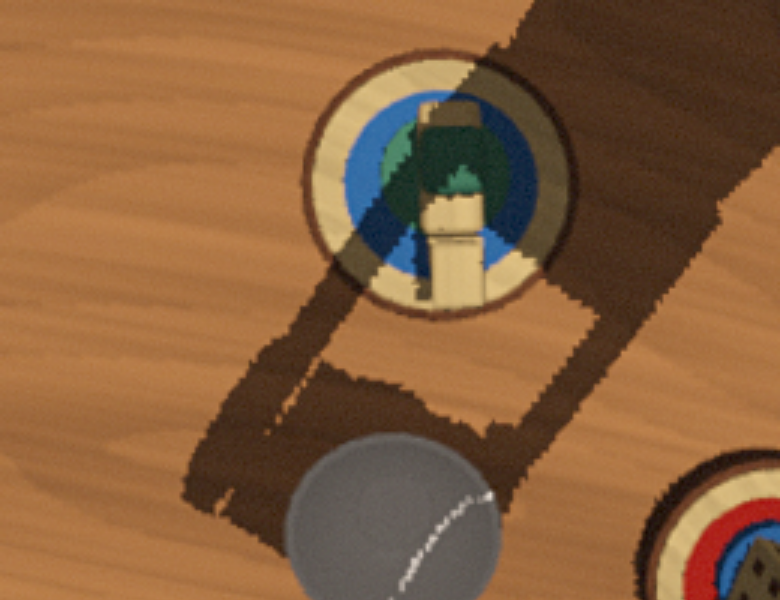

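Crop: camel nearly from above. Its trunk spans x 419–484 and y 105–232, the head is at (458,270) pointing down the image, and the blue slice is centred near (440,185).

Run:
```python
from h import *
from plant import r,imaging
import pickle
s,im=pickle.load(open('w4.pkl','rb')); p=imaging.camera_params('wrist')
g=lambda a,z: cast(p,np.array(a)/3.+[190,30],z,s)[:,:2]
T=g([(419,105),(481,105),(421,232),(484,232)],88); Hd=g([(432,240),(485,240),(433,308),(485,308)],113)
for Q in (T,Hd):
    print(Q.round(1).tolist(),'mean',Q.mean(0).round(1),'yaw',[np.degrees(np.arctan2(*(Q[i+2]-Q[i])[::-1])).round(1) for i in (0,1)])
roi=np.zeros((400,640),np.uint8); cv2.circle(roi,(190+441//3,30+185//3),48,255,-1)
H,Sa,V=[c.astype(int) for c in cv2.split(cv2.cvtColor(im,cv2.COLOR_RGB2HSV))]
wood=((H>12)&(H<30)&(V>60)&(Sa<140)).astype(np.uint8)*255&roi
c0=(499,-257); print('blue: wood',ring(wood,p,s,22,50,c0),'patch',ring(mask(im,'blue')&roi,p,s,22,38,c0),'base',ring(mask(im,'green')&roi,p,s,32,25,(495,-256)))
s3,im3=pickle.load(open('w3.pkl','rb')); roi[:]=0; cv2.circle(roi,(164,255),45,255,-1)
print('green',ring(mask(im3,'green')&roi,p,s3,22,38,(467,-43)))
```

```text
[[475.4, -270.2], [471.2, -250.9], [515.9, -261.3], [511.7, -241.4]] mean [ 493.5 -255.9] yaw [np.float64(12.4), np.float64(13.2)]
[[516.3, -258.1], [513.0, -242.8], [536.4, -253.6], [533.2, -238.4]] mean [ 524.7 -248.2] yaw [np.float64(12.6), np.float64(12.3)]
blue: wood (array([ 499.1, -256.8]), 0.45, 243, 18) patch (array([ 499.7, -256.4]), 1.39, 178, 17) base (array([ 494.6, -256.1]), 1.16, 87, 13)
green (array([467.5, -44.4]), 1.59, 135, 18)
```

{"name": "send_rows", "arguments": {"plan": [[70,30,5,25,-0.02],[70,30,5,25,0],[70,30,3,25,0],[70,0,0,0,0],[70,0,0,0,0]]}}

```text
t: 10.45
ee_pos: [497.7, -257.9, 187.9]
tcp_rot: [0.02, -0.103, 0.994, -0.008]
ft_force: [-0.1, -0.9, 1.9]
gripper_width: 0.7
```

Run:
```python
from h import *
from plant import r
delta(r.get_state(),(494,-256,72),102.6)
```

```text
ee [ 497.7 -257.9  187.9] y-angle 101.7 shift [  7.7   4.9 115.7] turn -0.015 tilt [ 0.042 -0.012] j6 -2.27 t 10.45
```

{"name": "send_rows", "arguments": {"plan": [[70,7,5,15,-0.02],[70,0,0,20,0],[70,0,0,0,0],[70,0,0,0,0]]}}

```text
t: 10.85
ee_pos: [496.6, -256.0, 155.9]
tcp_rot: [0.024, -0.11, 0.994, -0.01]
ft_force: [-0.7, 0.5, -0.7]
gripper_width: 0.696
```

Run:
```python
from h import *
from plant import r
delta(r.get_state(),(494,-256,72),102.6)
```

```text
ee [ 496.6 -256.   155.9] y-angle 102.6 shift [ 6.3  2.7 83.7] turn 0.001 tilt [ 0.049 -0.015] j6 -2.28 t 10.85
```

{"name": "send_rows", "arguments": {"plan": [[70,5,2,20,0],[70,0,0,25,0],[70,0,0,25,0],[70,0,0,0,0],[70,0,0,0,0]]}}

```text
t: 11.35
ee_pos: [502.4, -258.8, 91.6]
tcp_rot: [0.029, -0.11, 0.993, -0.013]
ft_force: [-0.2, 0.3, 0.1]
gripper_width: 0.701
```

Run:
```python
from h import *
from plant import r
delta(r.get_state(),(494,-256,72),102.6)
```

```text
ee [ 502.4 -258.8   91.6] y-angle 102.5 shift [ 8.6  5.2 19. ] turn -0.001 tilt [ 0.06  -0.021] j6 -2.29 t 11.35
```

{"name": "send_rows", "arguments": {"plan": [[70,6,4,6,0],[70,4,2,6,0],[70,1,0,5,0],[70,0,0,0,0],[70,0,0,0,0]]}}

```text
t: 11.85
ee_pos: [492.6, -256.4, 76.8]
tcp_rot: [0.031, -0.109, 0.993, -0.015]
ft_force: [0.3, -0.8, -0.1]
gripper_width: 0.701
```

Run:
```python
from h import *
from plant import r
delta(r.get_state(),(494,-256,72),102.6)
```

```text
ee [ 492.6 -256.4   76.8] y-angle 102.5 shift [-1.2  0.3  4.9] turn -0.002 tilt [ 0.065 -0.023] j6 -2.29 t 11.85
```

{"name": "send_rows", "arguments": {"plan": [[70,0,0,4,0],[70,0,0,0,0],[0,0,0,0,0],[0,0,0,0,0],[0,0,0,0,0],[0,0,0,0,0],[0,0,0,0,0]]}}

```text
t: 12.55
ee_pos: [493.3, -256.2, 73.4]
tcp_rot: [0.031, -0.109, 0.993, -0.015]
ft_force: [0.3, 0.3, -0.6]
gripper_width: 0.229
```

{"name": "send_rows", "arguments": {"plan": [[0,0,0,-15,0],[0,0,0,-25,0],[0,0,0,-25,0],[0,0,0,0,0],[0,0,0,0,0]]}}

```text
t: 13.05
ee_pos: [488.0, -254.5, 138.7]
tcp_rot: [0.03, -0.109, 0.993, -0.014]
ft_force: [0.8, 0.6, -0.8]
gripper_width: 0.227
```

Run:
```python
from h import *
from plant import r
s=r.get_state();delta(s,(467.5,-44,75));print(s['gripper_width'],s['ft_force'])
```

```text
ee [ 488.  -254.5  138.7] y-angle 102.5 shift [-22.3 212.1  57.7] turn 0.0 tilt [ 0.063 -0.022] j6 -2.29 t 13.05
0.22731003773677996 [ 0.83101086  0.58820011 -0.80423706]
```

{"name": "send_rows", "arguments": {"plan": [[0,-3,30,0,0],[0,-4,36,0,0],[0,-4,36,0,0],[0,-4,36,0,0],[0,-4,36,0,0],[0,-3,28,0,0],[0,0,0,0,0],[0,0,0,0,0]]}}

```text
t: 13.85
ee_pos: [461.8, -46.3, 124.7]
tcp_rot: [0.026, -0.108, 0.994, -0.014]
ft_force: [-0.6, 0.1, -0.7]
gripper_width: 0.23
```

Run:
```python
from h import *
from plant import r
s=r.get_state();delta(s,(467.5,-44,75));print(s['gripper_width'],s['ft_force'])
```

```text
ee [461.8 -46.3 124.7] y-angle 102.4 shift [-3.6  2.7 49.9] turn 0.0 tilt [ 0.056 -0.021] j6 -1.86 t 13.85
0.2301776126592677 [-0.59127119  0.11217246 -0.73375909]
```

{"name": "send_rows", "arguments": {"plan": [[0,0,3,12,0],[0,0,0,12,0],[0,0,0,10,0],[0,0,0,0,0],[0,0,0,0,0]]}}

```text
t: 14.35
ee_pos: [463.1, -46.9, 87.1]
tcp_rot: [0.025, -0.107, 0.994, -0.014]
ft_force: [-0.2, -0.2, -0.8]
gripper_width: 0.226
```

Run:
```python
from h import *
from plant import r
s=r.get_state();delta(s,(467.5,-44,74.5));print(s['gripper_width'],s['ft_force'])
```

```text
ee [463.1 -46.9  87.1] y-angle 102.3 shift [-4.3  2.3 12.7] turn 0.0 tilt [ 0.053 -0.022] j6 -1.86 t 14.35
0.22556794835851757 [-0.15012029 -0.19451156 -0.83901722]
```

{"name": "send_rows", "arguments": {"plan": [[0,-4,3,4,0],[0,0,0,4,0],[0,0,0,3,0],[0,0,0,0,0]]}}

```text
t: 14.75
ee_pos: [468.1, -43.6, 76.0]
tcp_rot: [0.026, -0.107, 0.994, -0.014]
ft_force: [-0.0, -0.0, -1.1]
gripper_width: 0.228
```

Run:
```python
from h import *
from plant import r
s=r.get_state();delta(s,(467.5,-44,73.5));print(s['gripper_width'],s['ft_force'])
```

```text
ee [468.1 -43.6  76. ] y-angle 102.2 shift [ 0.8 -0.2  2.4] turn 0.0 tilt [ 0.055 -0.022] j6 -1.84 t 14.75
0.22761906692452152 [-0.02104093 -0.01414922 -1.0886873 ]
```

{"name": "send_rows", "arguments": {"plan": [[0,0,0,2.5,0],[0,0,0,0,0],[30,0,0,0,0],[50,0,0,0,0],[70,0,0,0,0],[70,0,0,0,0],[70,0,0,-20,0],[70,0,0,-40,0],[70,0,0,-40,0],[70,0,0,-40,0],[70,0,0,-30,0],[70,0,0,0,0]]}}

```text
t: 15.95
ee_pos: [458.0, -39.6, 249.6]
tcp_rot: [0.026, -0.107, 0.994, -0.014]
ft_force: [0.1, -1.1, -0.6]
gripper_width: 0.702
```

Run:
```python
from h import *
from plant import r,imaging
import pickle
s=r.get_state();delta(s,(712,-82,250),87);print(s['gripper_width'],s['ft_force'])
im=imaging.snapshot('wrist'); pickle.dump((s,im),open('w5.pkl','wb')); cv2.imwrite('pics/w5.png',im[:,:,::-1])
```

```text
ee [458.  -39.6 249.6] y-angle 102.2 shift [-238.8  -95.2   14.2] turn 0.266 tilt [ 0.054 -0.022] j6 -1.85 t 15.95
0.7015073443984067 [ 0.14856355 -1.13352573 -0.64371632]
```

View pics/w5.png

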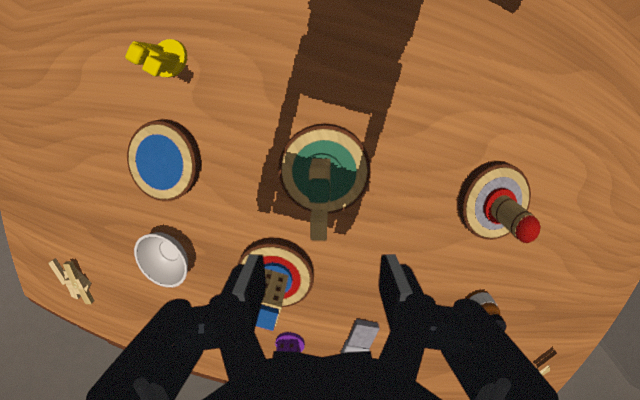

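Wrist view: the camel stands on green (325,170), blue is free (163,160), the dome is on grey (495,200), and the tower is still on red (277,275). Next, over to the tower.

{"name": "send_rows", "arguments": {"plan": [[70,-38,-15,0,0],[70,-38,-15,0,0],[70,-38,-15,0,0],[70,-38,-15,0,0],[70,-38,-15,0,0],[70,-38,-15,0,0],[70,0,0,0,0.13],[70,0,0,0,0.13],[70,0,0,0,0],[70,0,0,0,0]]}}

```text
t: 17.0
ee_pos: [701.0, -80.1, 240.1]
tcp_rot: [0.015, 0.025, 1.0, -0.009]
ft_force: [-0.1, -0.2, -0.4]
gripper_width: 0.7
```

Run:
```python
from h import *
from plant import r,imaging
import pickle
s=r.get_state();delta(s,(628,-78,75),87)
im=imaging.snapshot('wrist'); pickle.dump((s,im),open('w6.pkl','wb')); p=imaging.camera_params('wrist')
o,_=rays(p,[[320,200]],s); print('cam',o.round())
# expected roof pixel: brute nearest over the cast grid
v,u=np.mgrid[0:300:2,0:640:2]; g=np.c_[u.ravel(),v.ravel()]; P=cast(p,g,110,s); c=g[np.argmin(np.hypot(*(P[:,:2]-[628,-78]).T))]; print('px',c)
roi=np.zeros((400,640),np.uint8); cv2.circle(roi,tuple(int(x) for x in c),32,255,-1)
n,l,st,cc=cv2.connectedComponentsWithStats(mask(im,'blue')&roi)
for i in range(1,n):
    if st[i,4]>60:
        for z in (110,32): print(st[i],z,cv2.minAreaRect(cast(p,np.argwhere(l==i)[:,::-1],z,s)[:,:2].astype(np.float32)))
x,y=c; cv2.imwrite('pics/w6.png',cv2.resize(im[max(0,y-60):y+60,x-80:x+80],(640,480) if y>=60 else None,fx=4,fy=4,interpolation=cv2.INTER_CUBIC)[:,:,::-1])
```

```text
ee [701.  -80.1 240.1] y-angle 87.1 shift [ 77.9   1.4 162.8] turn 0.002 tilt [ 0.029 -0.019] j6 -1.62 t 17.0
cam [614. -74. 364.]
px [324 110]
[311  83  30   7 114] 110 ((608.8150024414062, -75.36431884765625), (23.251014709472656, 4.472431182861328), 85.14876556396484)
[311  83  30   7 114] 32 ((607.1488037109375, -75.70968627929688), (30.398202896118164, 5.8472371101379395), 85.14874267578125)
[ 306   91   37   37 1274] 110 ((628.1080932617188, -77.80045318603516), (28.956789016723633, 29.485733032226562), 85.44599151611328)
[ 306   91   37   37 1274] 32 ((632.3724365234375, -78.89466857910156), (37.85789489746094, 38.54938507080078), 85.4460220336914)
```

View pics/w6.png

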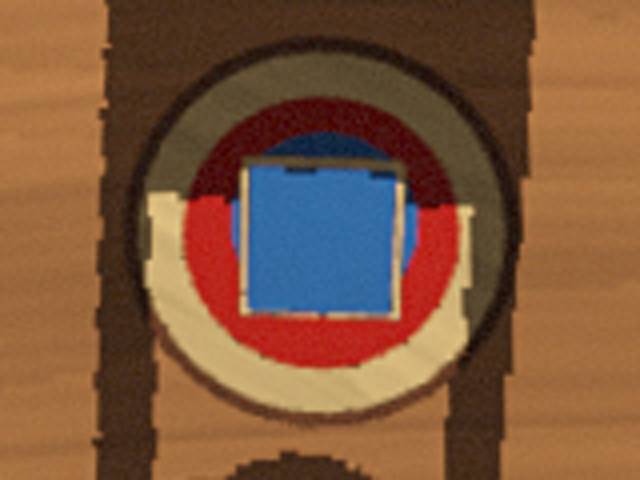

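Crop: tower roof square at the image centre, sides at 85.4°, centred (628,-78) mm. Descending to grasp it.

{"name": "send_rows", "arguments": {"plan": [[70,25,0,15,0.03],[70,25,0,15,0],[70,25,0,15,0],[70,0,0,0,0],[70,0,0,20,0],[70,0,0,0,0],[70,0,0,0,0]]}}

```text
t: 17.75
ee_pos: [625.1, -75.8, 171.9]
tcp_rot: [0.016, 0.032, 0.999, -0.009]
ft_force: [0.1, -0.9, -0.3]
gripper_width: 0.699
```

Run:
```python
from h import *
from plant import r
delta(r.get_state(),(628,-78,75),85.4)
```

```text
ee [625.1 -75.8 171.9] y-angle 86.3 shift [ 0.1 -0.3 97. ] turn 0.016 tilt [ 0.031 -0.02 ] j6 -1.61 t 17.75
```

{"name": "send_rows", "arguments": {"plan": [[70,0,0,20,0.02],[70,0,0,25,0],[70,0,0,25,0],[70,0,0,0,0],[70,0,0,0,0]]}}

```text
t: 18.25
ee_pos: [634.1, -77.8, 107.2]
tcp_rot: [0.022, 0.04, 0.999, -0.01]
ft_force: [0.0, -1.0, 0.5]
gripper_width: 0.697
```

Run:
```python
from h import *
from plant import r
delta(r.get_state(),(628,-78,73),85.4)
```

```text
ee [634.1 -77.8 107.2] y-angle 85.3 shift [ 7.5 -0.1 34. ] turn -0.001 tilt [ 0.042 -0.021] j6 -1.59 t 18.25
```

{"name": "send_rows", "arguments": {"plan": [[70,6,0,10,0],[70,3,0,10,0],[70,1,0,10,0],[70,0,0,0,0],[70,0,0,0,0]]}}

```text
t: 18.75
ee_pos: [626.9, -77.8, 78.5]
tcp_rot: [0.024, 0.04, 0.999, -0.01]
ft_force: [0.5, -0.1, -0.3]
gripper_width: 0.7
```

Run:
```python
from h import *
from plant import r
delta(r.get_state(),(628,-78,73),85.4)
```

```text
ee [626.9 -77.8  78.5] y-angle 85.4 shift [-0.9 -0.1  5.5] turn -0.0 tilt [ 0.048 -0.021] j6 -1.59 t 18.75
```

{"name": "send_rows", "arguments": {"plan": [[70,0,0,4,0],[70,0,0,0,0],[0,0,0,0,0],[0,0,0,0,0],[0,0,0,0,0],[0,0,0,0,0],[0,0,0,0,0]]}}

```text
t: 19.45
ee_pos: [628.0, -77.8, 75.3]
tcp_rot: [0.025, 0.04, 0.999, -0.01]
ft_force: [0.6, -0.1, -0.8]
gripper_width: 0.391
```

{"name": "send_rows", "arguments": {"plan": [[0,0,0,-15,0],[0,0,0,-25,0],[0,0,0,-25,0],[0,0,0,0,0],[0,0,0,0,0]]}}

```text
t: 19.95
ee_pos: [624.1, -76.4, 144.8]
tcp_rot: [0.025, 0.04, 0.999, -0.01]
ft_force: [-0.6, 0.3, -1.3]
gripper_width: 0.391
```

Run:
```python
from h import *
from plant import r
s=r.get_state();delta(s,(499.5,-257,75));print(s['gripper_width'],s['ft_force'])
```

```text
ee [624.1 -76.4 144.8] y-angle 85.4 shift [ 113.1 -188.8   67.5] turn 0.0 tilt [ 0.049 -0.021] j6 -1.59 t 19.95
0.39090597900294627 [-0.55319538  0.29201556 -1.26593461]
```

{"name": "send_rows", "arguments": {"plan": [[0,18,-30,0,0],[0,22,-37,0,0],[0,22,-37,0,0],[0,22,-37,0,0],[0,18,-30,0,0],[0,6,-10,0,0],[0,0,0,0,0],[0,0,0,0,0]]}}

```text
t: 20.75
ee_pos: [496.9, -251.5, 138.4]
tcp_rot: [0.023, 0.039, 0.999, -0.008]
ft_force: [0.3, 0.1, -1.2]
gripper_width: 0.39
```

Run:
```python
from h import *
from plant import r
s=r.get_state();delta(s,(499.5,-257,76));print(s['gripper_width'],s['ft_force'])
```

```text
ee [ 496.9 -251.5  138.4] y-angle 85.5 shift [-0.1 -4.3 62.5] turn 0.0 tilt [ 0.046 -0.019] j6 -1.97 t 20.75
0.38973546288073546 [ 0.30080659  0.13107441 -1.18500135]
```

{"name": "send_rows", "arguments": {"plan": [[0,0,-4,15,0],[0,0,0,18,0],[0,0,0,12,0],[0,0,0,0,0],[0,0,0,0,0]]}}

```text
t: 21.25
ee_pos: [501.8, -252.8, 88.9]
tcp_rot: [0.023, 0.036, 0.999, -0.008]
ft_force: [0.5, -0.0, -0.9]
gripper_width: 0.389
```

Run:
```python
from h import *
from plant import r
s=r.get_state();delta(s,(499.5,-257,76));print(s['gripper_width'],s['ft_force'])
```

```text
ee [ 501.8 -252.8   88.9] y-angle 85.8 shift [ 2.6 -4.1 12.9] turn 0.0 tilt [ 0.046 -0.018] j6 -1.98 t 21.25
0.3891020677766299 [ 0.47224318 -0.04057661 -0.88696087]
```

{"name": "send_rows", "arguments": {"plan": [[0,3,-4,4,0],[0,0,0,4,0],[0,0,0,3,0],[0,0,0,0,0]]}}

```text
t: 21.65
ee_pos: [499.7, -257.1, 78.0]
tcp_rot: [0.024, 0.036, 0.999, -0.008]
ft_force: [0.1, -0.1, -1.3]
gripper_width: 0.394
```

Run:
```python
from h import *
from plant import r
s=r.get_state();delta(s,(499.5,-257,75));print(s['gripper_width'],s['ft_force'])
```

```text
ee [ 499.7 -257.1   78. ] y-angle 85.9 shift [0.3 0.2 3. ] turn 0.0 tilt [ 0.047 -0.018] j6 -1.99 t 21.65
0.39399515805341584 [ 0.06165979 -0.11175582 -1.28903814]
```

{"name": "send_rows", "arguments": {"plan": [[0,0,0,2.5,0],[0,0,0,0,0],[45,0,0,0,0],[60,0,0,0,0],[75,0,0,0,0],[75,0,0,0,0],[75,0,0,-20,0],[75,0,0,-40,0],[75,0,0,-40,0],[75,0,0,-40,0],[75,0,0,-30,0],[75,0,0,0,0]]}}

```text
t: 22.85
ee_pos: [491.2, -253.9, 251.8]
tcp_rot: [0.024, 0.036, 0.999, -0.008]
ft_force: [1.1, 0.2, 0.0]
gripper_width: 0.755
```

Run:
```python
from h import *
from plant import r,imaging
import pickle
s=r.get_state();delta(s,(537,198,250),85);print(s['gripper_width'],s['ft_force'])
im=imaging.snapshot('wrist'); pickle.dump((s,im),open('w7.pkl','wb')); cv2.imwrite('pics/w7.png',im[:,:,::-1])
```

```text
ee [ 491.2 -253.9  251.8] y-angle 85.8 shift [-13.1 454.   -4.3] turn 0.015 tilt [ 0.047 -0.018] j6 -1.98 t 22.85
0.7548630689849819 [1.14554382 0.16542092 0.03475012]
```

View pics/w7.png

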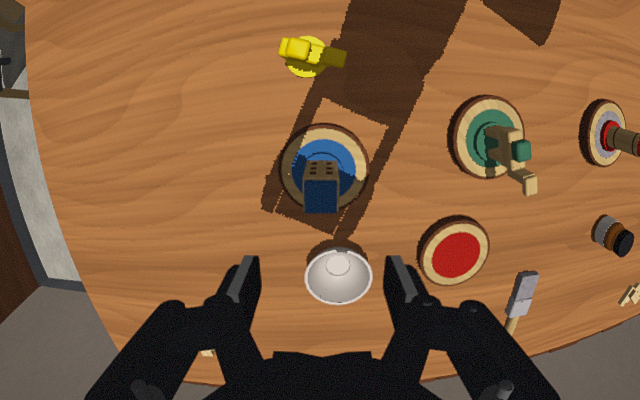

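Wrist view: the tower stands on blue (322,170), the camel on green (488,138), the dome on grey (610,135), and red is free at (453,252).

Run:
```python
from h import *
from plant import imaging
import pickle
p=imaging.camera_params('wrist')
s,im=pickle.load(open('w7.pkl','rb')); roi=np.zeros((400,640),np.uint8); cv2.circle(roi,(454,252),42,255,-1)
print('red',ring(mask(im,'red')&roi,p,s,22,38,(632,-79)))
s,im=pickle.load(open('w6.pkl','rb')); roi[:]=0; cv2.circle(roi,(324,110),52,255,-1)
H,Sa,V=[c.astype(int) for c in cv2.split(cv2.cvtColor(im,cv2.COLOR_RGB2HSV))]
wood=((H>12)&(H<30)&(V>60)&(Sa<140)).astype(np.uint8)*255&roi
print('red w6',ring(mask(im,'red')&roi,p,s,22,38,(632,-79)),ring(wood,p,s,22,50,(632,-79)))
s,im=pickle.load(open('w3.pkl','rb')); roi[:]=0; cv2.circle(roi,(326,190),45,255,-1); m=mask(im,'red')&roi
print('dome base',ring(m,p,s,32,25,(455,194)))
m[:192]=0; n,l,st,c=cv2.connectedComponentsWithStats(m); i=1+np.argmax(st[1:,4]); print(st[i],cast(p,(st[i,0]+st[i,2]/2,st[i,1]+st[i,3]/2),96,s).round(1))
```

```text
red (array([632.5, -78.4]), 1.89, 128, 18)
red w6 (array([631.3, -78.8]), 1.27, 195, 18) (array([631.6, -79. ]), 0.47, 263, 18)
dome base (array([455.1, 192.9]), 1.14, 112, 14)
[ 306  192   40   39 1166] [[456.8 192.5  96. ]]
```

{"name": "send_rows", "arguments": {"plan": [[75,-1,40,0,0],[75,-1,40,0,0],[75,-1,40,0,0],[75,-1,40,0,0],[75,-1,40,0,0],[75,-1,40,0,0],[75,-1,40,0,0],[75,-1,40,0,0],[75,-1,40,0,0],[75,-1,40,0,0],[75,0,0,0,0],[75,0,0,0,0]]}}

```text
t: 24.1
ee_pos: [523.6, 159.0, 228.0]
tcp_rot: [0.013, 0.037, 0.999, -0.009]
ft_force: [-0.6, -1.0, 0.1]
gripper_width: 0.75
```

Run:
```python
from h import *
from plant import r
delta(r.get_state(),(455,194,72))
```

```text
ee [523.6 159.  228. ] y-angle 85.7 shift [ 75.1  32.5 153.5] turn 0.0 tilt [ 0.025 -0.02 ] j6 -1.17 t 24.1
```

{"name": "send_rows", "arguments": {"plan": [[75,24,11,10,0],[75,24,11,10,0],[75,22,8,10,0],[75,0,0,0,0],[75,0,0,15,0],[75,0,0,0,0],[75,0,0,0,0]]}}

```text
t: 24.8
ee_pos: [454.4, 186.7, 175.8]
tcp_rot: [0.011, 0.04, 0.999, -0.011]
ft_force: [-0.4, 0.4, 0.0]
gripper_width: 0.748
```

Run:
```python
from h import *
from plant import r
delta(r.get_state(),(455.5,193,72))
```

```text
ee [454.4 186.7 175.8] y-angle 85.4 shift [  1.6   8.6 103.6] turn 0.0 tilt [ 0.02  -0.024] j6 -1.06 t 24.8
```

{"name": "send_rows", "arguments": {"plan": [[75,1,7,0,0],[75,0,0,0,0],[75,0,0,25,0],[75,0,0,25,0],[75,0,0,20,0],[75,0,0,0,0],[75,0,0,0,0]]}}

```text
t: 25.5
ee_pos: [460.7, 193.5, 108.1]
tcp_rot: [0.015, 0.041, 0.999, -0.01]
ft_force: [0.7, 0.2, -0.4]
gripper_width: 0.747
```

Run:
```python
from h import *
from plant import r
delta(r.get_state(),(455.5,193,72))
```

```text
ee [460.7 193.5 108.1] y-angle 85.3 shift [ 6.2 -0.3 36. ] turn 0.0 tilt [ 0.028 -0.02 ] j6 -1.04 t 25.5
```

{"name": "send_rows", "arguments": {"plan": [[75,5,0,10,0],[75,2,0,10,0],[75,1,0,10,0],[75,0,0,5,0],[75,0,0,0,0],[75,0,0,0,0]]}}

```text
t: 26.1
ee_pos: [454.6, 194.3, 72.6]
tcp_rot: [0.016, 0.041, 0.999, -0.009]
ft_force: [0.5, 0.2, -0.8]
gripper_width: 0.751
```

Run:
```python
from h import *
from plant import r
delta(r.get_state(),(455.5,193,72))
```

```text
ee [454.6 194.3  72.6] y-angle 85.3 shift [-1.  -1.3  0.7] turn 0.0 tilt [ 0.032 -0.019] j6 -1.03 t 26.1
```

{"name": "send_rows", "arguments": {"plan": [[75,-1,-1,0,0],[0,0,0,0,0],[0,0,0,0,0],[0,0,0,0,0],[0,0,0,0,0],[0,0,0,0,0],[0,0,0,0,0]]}}

```text
t: 26.8
ee_pos: [456.5, 193.5, 73.8]
tcp_rot: [0.017, 0.041, 0.999, -0.008]
ft_force: [0.5, 0.0, -0.4]
gripper_width: 0.383
```

{"name": "send_rows", "arguments": {"plan": [[0,0,0,-15,0],[0,0,0,-25,0],[0,0,0,-25,0],[0,0,0,-15,0],[0,0,0,0,0],[0,0,0,0,0]]}}

```text
t: 27.4
ee_pos: [452.6, 194.4, 155.0]
tcp_rot: [0.016, 0.041, 0.999, -0.009]
ft_force: [-0.3, -0.4, -1.7]
gripper_width: 0.382
```

Run:
```python
from h import *
from plant import r
s=r.get_state();delta(s,(631.8,-79,73));print(s['gripper_width'],s['ft_force'])
```

```text
ee [452.6 194.4 155. ] y-angle 85.3 shift [-198.  -256.5   92.8] turn 0.0 tilt [ 0.031 -0.019] j6 -1.04 t 27.4
0.38187658241866956 [-0.32017934 -0.36394621 -1.69490872]
```

{"name": "send_rows", "arguments": {"plan": [[0,-20,-26,-2,0],[0,-26,-34,-2,0],[0,-26,-34,-2,0],[0,-26,-34,-2,0],[0,-26,-34,-2,0],[0,-26,-34,-2,0],[0,-22,-28,-2,0],[0,-12,-14,-2,0],[0,0,0,0,0],[0,0,0,0,0]]}}

```text
t: 28.4
ee_pos: [617.0, -67.9, 167.0]
tcp_rot: [0.008, 0.04, 0.999, -0.01]
ft_force: [0.1, -0.0, -0.6]
gripper_width: 0.384
```

Run:
```python
from h import *
from plant import r
s=r.get_state();delta(s,(631.8,-79,76));print(s['gripper_width'],s['ft_force'])
```

```text
ee [617.  -67.9 167. ] y-angle 85.5 shift [-14.1  -8.2  91.4] turn 0.0 tilt [ 0.015 -0.02 ] j6 -1.58 t 28.4
0.384365140552695 [ 0.12707219 -0.02411306 -0.60232652]
```

{"name": "send_rows", "arguments": {"plan": [[0,-14,-8,10,0],[0,0,0,25,0],[0,0,0,25,0],[0,0,0,10,0],[0,0,0,0,0],[0,0,0,0,0]]}}

```text
t: 29.0
ee_pos: [627.2, -72.6, 92.5]
tcp_rot: [0.005, 0.037, 0.999, -0.009]
ft_force: [0.5, -0.3, -1.4]
gripper_width: 0.384
```

Run:
```python
from h import *
from plant import r
s=r.get_state();delta(s,(631.8,-79,75));print(s['gripper_width'],s['ft_force'])
```

```text
ee [627.2 -72.6  92.5] y-angle 85.7 shift [-4.9 -5.8 17.7] turn 0.0 tilt [ 0.009 -0.018] j6 -1.59 t 29.0
0.3842802628014141 [ 0.51420989 -0.25619894 -1.36672279]
```

{"name": "send_rows", "arguments": {"plan": [[0,-5,-6,5,0],[0,0,0,5,0],[0,0,0,4,0],[0,0,0,0,0]]}}

```text
t: 29.4
ee_pos: [633.9, -79.4, 80.6]
tcp_rot: [0.007, 0.037, 0.999, -0.009]
ft_force: [-0.7, -0.0, -0.6]
gripper_width: 0.383
```

Run:
```python
from h import *
from plant import r
s=r.get_state();delta(s,(631.8,-79,74));print(s['gripper_width'],s['ft_force'])
```

```text
ee [633.9 -79.4  80.6] y-angle 85.7 shift [2.2 0.4 6.6] turn 0.0 tilt [ 0.014 -0.019] j6 -1.6 t 29.4
0.38338650528513496 [-0.67823818 -0.02352838 -0.56041834]
```

{"name": "send_rows", "arguments": {"plan": [[0,2,0,3,0],[0,0,0,2,0],[0,0,0,1,0],[0,0,0,0,0]]}}

```text
t: 29.8
ee_pos: [631.9, -79.5, 74.4]
tcp_rot: [0.007, 0.037, 0.999, -0.009]
ft_force: [1.4, -0.3, -0.9]
gripper_width: 0.382
```

Run:
```python
from h import *
from plant import r
s=r.get_state();delta(s,(631.8,-79,74));print(s['gripper_width'],s['ft_force'])
```

```text
ee [631.9 -79.5  74.4] y-angle 85.7 shift [0.1 0.5 0.4] turn 0.0 tilt [ 0.014 -0.019] j6 -1.6 t 29.8
0.382326401529168 [ 1.36786546 -0.27290008 -0.89576577]
```

{"name": "send_rows", "arguments": {"plan": [[0,0,0,1,0],[0,0,0,0,0],[45,0,0,0,0],[60,0,0,0,0],[75,0,0,0,0],[75,0,0,0,0],[75,0,0,-20,0],[75,0,0,-40,0],[75,0,0,-40,0],[75,0,0,-40,0],[75,0,0,-40,0],[75,0,0,0,0]]}}

```text
t: 31.0
ee_pos: [628.6, -76.0, 259.0]
tcp_rot: [0.006, 0.037, 0.999, -0.009]
ft_force: [0.1, -0.8, 0.2]
gripper_width: 0.749
```

{"name": "send_rows", "arguments": {"plan": [[75,0,0,-40,0],[75,20,-15,-40,0],[75,20,-15,-10,0],[75,20,-10,0,0],[75,0,0,0,0],[75,0,0,0,0]]}}

```text
t: 31.6
ee_pos: [563.0, -110.5, 351.7]
tcp_rot: [0.006, 0.037, 0.999, -0.009]
ft_force: [-0.0, -0.3, -0.6]
gripper_width: 0.748
```

Run:
```python
from h import *
from plant import r,imaging
import pickle
s=r.get_state();print(s['ee_pos'],s['t'])
im=imaging.snapshot('wrist'); pickle.dump((s,im),open('w8.pkl','wb')); cv2.imwrite('pics/w8.png',im[:,:,::-1])
sc=imaging.snapshot('scene'); si=imaging.snapshot('side'); cv2.imwrite('pics/scene8.png',sc[:,:,::-1])
cv2.imwrite('pics/both8.png',np.vstack([cv2.resize(a,(560,300),interpolation=cv2.INTER_CUBIC) for a in (sc[90:310,170:450+130],si[110:330,180:590])])[:,:,::-1])
```

```text
[ 562.9706842  -110.52903152  351.71271098] 31.6
```

View pics/w8.png

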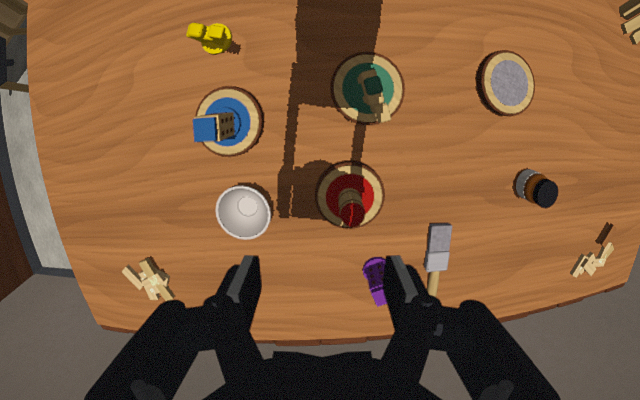

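View pics/both8.png

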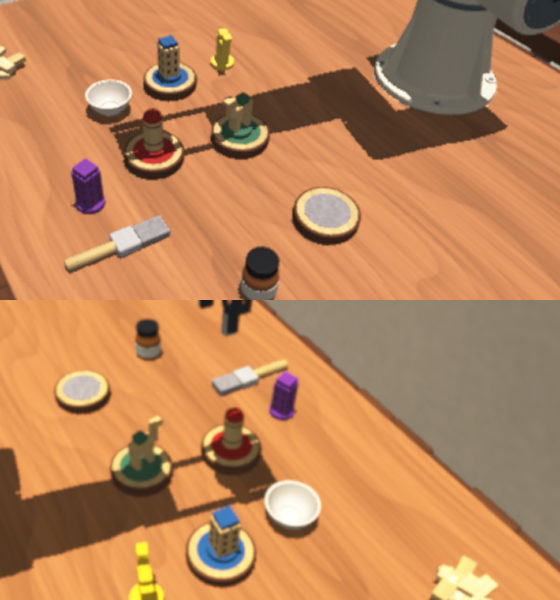

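All three are on their own slices and upright, and grey is empty. One numeric check of the offsets before I hand in.

Run:
```python
from h import *
from plant import imaging
import pickle
p=imaging.camera_params('wrist'); s,im=pickle.load(open('w8.pkl','rb'))
H,Sa,V=[c.astype(int) for c in cv2.split(cv2.cvtColor(im,cv2.COLOR_RGB2HSV))]
wood=((H>12)&(H<30)&(V>60)&(Sa<140)).astype(np.uint8)*255
def big(col,uv,rad,z):
    roi=np.zeros((400,640),np.uint8); cv2.circle(roi,uv,rad,255,-1); n,l,st,c=cv2.connectedComponentsWithStats(mask(im,col)&roi)
    i=1+np.argmax(st[1:,4]); return cv2.minAreaRect(cast(p,np.argwhere(l==i)[:,::-1],z,s)[:,:2].astype(np.float32))
for k,uv,c0 in (('blue',(228,121),(499,-257)),('green',(368,88),(467,-44)),('red',(350,193),(632,-79))):
    roi=np.zeros((400,640),np.uint8); cv2.circle(roi,uv,37,255,-1); print(k,ring(wood&roi,p,s,22,50,c0))
print('tower roof',big('blue',(204,129),13,110)); print('dome',big('red',(351,214),13,96)); print('hump',big('green',(372,84),11,103))
```

```text
blue (array([ 499.1, -257. ]), 0.63, 163, 16)
green (array([467.8, -42.9]), 0.69, 189, 18)
red (array([631.7, -78.5]), 0.72, 173, 18)
tower roof ((500.8499755859375, -257.2480773925781), (31.146461486816406, 29.290693283081055), 86.46720886230469)
dome ((630.9492797851562, -80.336181640625), (31.691909790039062, 32.00371551513672), 43.413055419921875)
hump ((466.0473937988281, -46.4111213684082), (20.369617462158203, 22.28145980834961), 14.802364349365234)
```

Run:
```python
from plant import workorder
print(workorder.finish_job())
```

```text
the job is handed in; nothing more can be done
None
```

I parked the dome on the grey felt, then moved the camel from blue to green, the tower from red to blue, and the dome from grey to red. The job was handed in at about 32 s of robot time, with no verdict reported.

**Last checks:** In the final wrist, scene and side pictures all three figures stand upright on their own patches, grey is empty, and the jar, brush and bowl look untouched. I judged those by eye and did not measure them. Measured offsets from the slice centres:

| Figure | Slice | Offset | How measured |
|---|---|---|---|
| Tower | blue | about 2 mm | roof |
| Dome | red | about 2 mm | dome top |
| Camel | green | about 4–6 mm | hump, in shadow, so the least certain |

All three are inside the 13 mm limit.

**What disagreed:** The tool picked up a small tilt while descending, up to 0.07 rad. Moves also over- or undershot by several millimetres. I corrected position in small steps before each grasp and release. The tilt could not be commanded away, but the figures still stood upright after release.

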